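# Check a bearing carton into the rebuild kit

### The arm

A 7-joint arm with a two-finger parallel gripper is mounted at the origin on the work surface. World frame = base frame: x ahead of the robot, y to its left, z up, the work surface at z = 0. Lengths are in m, angles in degrees, forces in N, time in s.
With the tool pointing down it reaches from about 0.425 to 0.875 m from the base axis. Payload 4.7 kg.
Tool frame: the origin (TCP) lies at the centre of the arm's flange, where the gripper is bolted on; the fingertips stand 182 mm ahead of it and the grasp point (between the pads) lies 164 mm ahead of it; z points along the fingers, x is the direction in which the jaws open and shut, and the axes are right-handed (so a half turn about z gives the same grasp; the last joint's range is limited). The gripper opens to 87 mm and grips with 3 to 60 N. Pads are 19 mm wide; open, the fingers measure 117 mm over their backs; the gripper's body (75 mm by 190 mm) begins 51 mm behind the grasp point.
Start: joints at [69.964, 18.392, -4.016, 83.108, 1.295, 78.541, -3.26], TCP at [0.231, -0.607, 0.405] pointing down, gripper open.
Joint ranges: [-163.93, 163.93], [-17.29, 119.83], [-79.2, 71.16], [3.27, 140.29], [-89.18, 269.18], [5.43, 117.66], [-154.24, 154.24]. Speed limits (degrees/s): [147.25, 147.25, 180, 180, 180, 180, 180].

### API

Orientations are given as [roll, pitch, yaw] about the fixed x, y, z axes, in that order (R = Rz(yaw) Ry(pitch) Rx(roll)).
In Python, from cell import env gives the robot as it stands. The module is installed in compiled form; this text tells all that it offers.
- The arm moves only by the tool carry_out, never from a script. Its argument "increments" is a list of rows, each a list of 5 numbers: the shift along the world's x, y, z in m, then the turn about the world's z in degrees, then the gripper's target within -1 to 1 (shut at 1, half-way at 0, fully open at -1). In form: [[dx, dy, dz, spin, jaw], ...]. A call has 1 to 20 rows; each row is the pose to reach, as a shift and turn from the pose commanded when the call began; what a row does not reach only later rows make up. A row lasts 1/10 s, in which the tool goes at most 50 mm and 8.59 degrees, less where a joint would pass 70% of its speed; a pose out of reach is approached as far as the arm can. A call with a gripper value outside its range is refused whole. The fingers move at their own pace and stop on an object; "grip_force" is the grip in N (left out, the last holds). Time passes only in rows, so rows that repeat a pose let the fingers close. It gives the time, the measured TCP pose, the force and the opening at its end, in the units of the state.
- env.get_obs(): the state, without advancing time (a new reading comes with each control period).
- env.read_camera(name): name is "scene" or "top" or "wrist"; returns (picture, depth): 420x560x3 uint8, red, green, blue; 420x560 float32, m along the optical axis (not along the pixel's ray), 0 where there is no reading.
- env.get_calibration(name): a dict with "K" (3x3 intrinsics, pixels), "camera_from_world" (4x4, takes a point from world to camera coordinates); the wrist camera has in their place "T_tool_cam" (4x4, takes a point from camera to tool coordinates, whose origin is the TCP and whose axes are the tool frame's). Camera axes: x right, y down, z forward; pixel columns grow to the right and rows downward; lengths in m; the calibration is good to about 2 mm. A picture is of the moment at which its call begins: read the wrist's pose just before it. get_calibration takes no time and is no camera call.
- env.sign_off(): hands the job in, once; it reports no verdict.
The state is a dict: "time_s": time; "qpos": joint angles; "joint_velocities": joint speeds; "effort": joint torques, N m; "tool_pos": TCP position; "tool_rot": TCP orientation; "force": force on the tool from outside, world axes, zero at the start; "wrist_torque": the same for the moment, N m; "grip_width": finger opening in m.
Only numpy, scipy, OpenCV 4.12 (cv2) and the standard library are available. Lean on these libraries where they do the work, as an engineer would, in place of code of your own. Each camera call takes 0.05 s, during which the arm holds its last target.

### The job

Stand the labelled carton upright, blue end up, on the yellow-edged check-in pad with its label facing the side where the scanner dock is, and let go of it. Then take the scanner, hold its window squarely facing the middle of the label, about 8 cm away, still for a full second, and lay it back in its dock the way it lay. Finally stand the carton, blue end still up, in the green-lined compartment of the blue kit box, and leave the plain carton, flange, tub and wrench where they are.

Things in the scene. Friction and masses are not known exactly. Their poses are not given: they have to be found in the camera images.
- carton_center (a point): Centre of the loose labelled carton, 96 x 50 x 48 mm (own x, y, z), 0.13-0.24 kg. +x: toward the end ringed by a 14 mm blue band (up when it stands, centre then 48 mm above its foot); +z: out of the label face. Starts lying on the bench, label up, blue end roughly to the robot's right (-y), at one of two places 0.18 m apart in x; the plain carton lies at the other.
- label (a point): Middle of the 40 x 40 mm white label with black bars, on the carton's +z face, 12 mm from the carton's centre toward the blue end (so 60 mm above the foot when it stands) and 24 mm out. Same axes as the carton: +z points out of the label.
- pad_top (a point): Middle of the top of the fixed check-in pad, a grey square with a yellow edge, 120 x 120 mm, 3 mm thick, flat on the bench; z up. The carton must stand within about 3 cm of its middle.
- scanner_grip (a point): Mid-grip of the loose hand scanner, 0.22 kg. +x: the way its window looks; z up as it lies. White body 34 mm wide, 40 high, from 65 mm behind this point to 85 ahead; orange head, 64 wide, 38 high, from 84 to 126 ahead. The point is half-way up. Centre of mass about 25 mm ahead of it. Starts lying in the dock, window roughly to the robot's right (-y).
- window (a point): Centre of the scanner's amber window, at the front of the orange head, 127 mm ahead of the grip point along scanner +x, on its centre line. +x is the looking direction.
- dock_rest (a point): Where the grip point lies when the scanner is home in the fixed grey dock, 45 mm above the bench; +x: the way the window then looks. Two rests carry the scanner, 20 mm long (x), 68 wide, tops 25 mm high, centred 51 mm behind and 50 ahead of this point, each with 8 mm high cheeks 48 mm apart. Between them, 80 mm of finger room over a 6 mm high base 70 mm wide.
- kitbox_mid (a point): Middle of the inner floor (4 mm above the bench) of the fixed blue open kit box, 80 x 156 mm outside (its x, y), walls 4 mm thick and 40 mm high, one wall across the middle parting two compartments of 72 x 72 mm side by side along its y; z up.
- mat_top (a point): Middle of the top of the fixed green mat, 66 x 66 mm, 6 mm above the bench, that lines one of the two compartments: the carton goes in this one. Same axes as the kit box.
- flange_center (a point): Centre of a loose steel flange, 56 mm across and 34 mm high, standing in the other compartment; leave it alone.
- spare_carton_center (a point): Centre of a plain carton of the same size, without label or blue band, lying on the bench; leave it alone.
- tub_center (a point): Centre of a grey tub with white lid, 84 mm across, 95 mm high, standing beyond the work; leave it alone.
- wrench: A steel wrench 190 mm long lying on the bench beyond the dock; leave it alone.

How it is judged (in metres and radians):
On the way, in this order (a step that is already met when the one before it is completed fails the run):
1. the labelled carton stands upright, blue end up, on the check-in pad, its label facing the side where the scanner dock is, let go and at rest (angle between carton_center's own x axis and vertical below 0.12 rad and horizontal distance between carton_center and pad_top below 0.032 m and height (world z) of carton_center between 0.044 and 0.056 m and contact force between carton and the fingers below 0.05 N and linear speed of carton below 0.02 m/s and angular speed of carton below 0.2 rad/s and z of dock_rest in the frame of label above 0.06 m), for 0.2 s.
2. while the carton stands there, the scanner is held still for a second with its window 5 to 12 cm in front of the label, aimed at its middle within 15 mm and square to it within 0.3 rad (angle between carton_center's own x axis and vertical below 0.12 rad and horizontal distance between carton_center and pad_top below 0.032 m and height (world z) of carton_center between 0.044 and 0.056 m and x of label in the frame of window between 0.05 and 0.12 m and y of label in the frame of window between -0.015 and 0.015 m and z of label in the frame of window between -0.015 and 0.015 m and z of window in the frame of label above 0.03 m and angle between the x axis of window and the z axis of label, either way round below 0.3 rad and linear speed of scanner below 0.025 m/s and angular speed of scanner below 0.15 rad/s and contact force between scanner and the fingers above 1 N), for 0.8 s.
3. the scanner lies home in its dock again, released, window the way it was (x of scanner_grip in the frame of dock_rest between -0.02 and 0.02 m and y of scanner_grip in the frame of dock_rest between -0.014 and 0.014 m and z of scanner_grip in the frame of dock_rest between -0.005 and 0.005 m and x of window in the frame of dock_rest above 0.09 m and angle between scanner_grip's own z axis and vertical below 0.1 rad and contact force between scanner and the fingers below 0.05 N and linear speed of scanner below 0.02 m/s and angular speed of scanner below 0.2 rad/s), for 0.2 s.
At the end, for the whole second after the job is handed in: The carton stands upright (0.12 rad), blue end up, on the green-lined floor (centre within 22 mm of the mat's middle); the scanner lies level in its dock, window the way it was (grip point within 20 mm along, 14 mm across, 5 mm in height of home); both released and at rest (all of step 3 and angle between carton_center's own x axis and vertical below 0.12 rad and horizontal distance between carton_center and mat_top below 0.022 m and height (world z) of carton_center between 0.046 and 0.06 m and contact force between carton and the fingers below 0.05 N and linear speed of carton below 0.02 m/s and angular speed of carton below 0.2 rad/s); the robot touches nothing.
It fails at once if the plain carton is moved by more than 25 mm (distance of spare_carton_center from where it was at the start of the episode above 0.025 m).
It fails at once if the steel flange is moved by more than 25 mm (distance of flange_center from where it was at the start of the episode above 0.025 m).
It fails at once if the tub is moved by more than 25 mm (distance of tub_center from where it was at the start of the episode above 0.025 m).
It fails at once if the wrench is moved by more than 25 mm (distance of wrench from where it was at the start of the episode above 0.025 m).
It also fails if it takes over 64 s, if anything falls off the work surface, if the arm or the gripper's body presses on something with over 40 N, if the wrist force passes 120 N, or if a joint passes its speed limit or range.

## Working session

There is one attempt and no reset: what is moved stays moved. The work goes in short steps, Python scripts to look and compute and a tool call to move; the robot and the scene stay as the last step left them, time stands still between calls to the robot, and variables do not carry over. Pictures are saved under pics/ and viewed, and the job is handed in when it is done.

Besides the shell and the picture viewer there is one more tool, called as name([rows], argument=value, ...), one row to a line, values as JSON. carry_out: Moves the arm, as the interface text tells. Its arguments: {"type":"object","properties":{"increments":{"type":"array"},"grip_force":{"type":"number"}},"required":["increments"]}

```bash
mkdir -p pics
cat > h.py <<'E'
import numpy as np,cv2
from cell import env
def snap(n,f):
    o=env.get_obs(); im,d=env.read_camera(n); cv2.imwrite(f'pics/{f}.png',cv2.cvtColor(im,cv2.COLOR_RGB2BGR)); np.savez(f'pics/{f}.npz',im=im,d=d,tp=o['tool_pos'],tr=o['tool_rot']); return o,im,d
def cloud(n,d,o=None):
    c=env.get_calibration(n);K=np.array(c['K'])
    v,u=np.mgrid[:d.shape[0],:d.shape[1]]
    P=np.stack([(u-K[0,2])/K[0,0]*d,(v-K[1,2])/K[1,1]*d,d,np.ones_like(d)],-1)
    if n=='wrist':
        from scipy.spatial.transform import Rotation as R
        T=np.eye(4);T[:3,:3]=R.from_euler('xyz',o['tool_rot'],degrees=True).as_matrix();T[:3,3]=o['tool_pos'];M=T@np.array(c['T_tool_cam'])
    else: M=np.linalg.inv(np.array(c['camera_from_world']))
    W=(P@M.T)[...,:3]; W[d==0]=np.nan
    return W
E
python3 - <<'E'
from h import *
o,im,d=snap('scene','s0');snap('top','t0')
print(o)
E
```

```text
{'time_s': 0.0, 'qpos': array([69.96389278, 18.43975671, -4.01649251, 83.17492156,  1.29448481,
       78.53973615, -3.26081978]), 'joint_velocities': array([-0.04350339, -0.08168483, -0.11626062, -0.08151902, -0.03814924,
       -0.04896705, -0.07416887]), 'effort': array([-9.14632728e-04, -4.91288280e+01, -4.04120665e-01, -3.12534535e+01,
       -6.41111028e-02,  4.37076890e-02,  1.39880594e-04]), 'tool_pos': array([ 0.23119406, -0.60727864,  0.40365323]), 'tool_rot': array([ 1.79995112e+02,  1.09196797e-01, -6.91541580e+01]), 'force': array([ 0.02998586, -0.52567139,  0.83177525]), 'wrist_torque': array([-0.02839696, -0.00409647,  0.06531097]), 'grip_width': 0.08679852140246774}
```

View pics/s0.png

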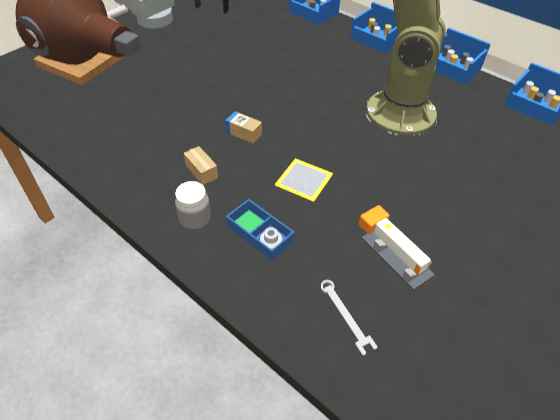

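View pics/t0.png

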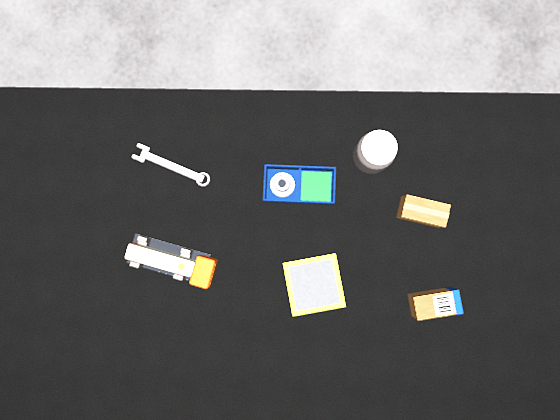

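```bash
cat > m.py <<'E'
from h import *
z=np.load('pics/t0.npz');im=z['im'];d=z['d'];W=cloud('top',d)
hsv=cv2.cvtColor(im,cv2.COLOR_RGB2HSV);H,S,V=[hsv[...,i].astype(int) for i in range(3)]
def blob(name,m,zr=(-.01,.2),mn=20):
    m=m&(W[...,2]>zr[0])&(W[...,2]<zr[1])
    n,l,st,c=cv2.connectedComponentsWithStats(m.astype(np.uint8))
    for i in range(1,n):
        if st[i,4]<mn: continue
        P=W[l==i]; r=cv2.minAreaRect((P[:,:2]*1000).astype(np.float32))
        print(name,st[i,4],'px',c[i].round(),'mean',P.mean(0).round(4),'zmed',np.median(P[:,2]).round(4),'rect c',np.round(r[0]),'sz',np.round(r[1]),'ang',round(r[2],1))
print('bench z',np.nanmedian(W[330:400,100:400,2]))
blob('carton',(H>8)&(H<28)&(S>60)&(W[...,2]>.035)&(W[...,2]<.06)|((H>95)&(H<125)&(S>100)&(W[...,2]>.042)&(W[...,2]<.06)))
blob('topz>35',(W[...,2]>.040)&(W[...,2]<.07)&(V>60))
blob('yellow',(H>22)&(H<33)&(S>120),(-.01,.02))
blob('green',(H>45)&(H<80)&(S>100))
blob('blue',(H>100)&(H<125)&(S>100))
blob('orange',(H<20)&(S>180))
blob('white',(S<40)&(V>200)&(W[...,2]>.04))
blob('label',(S<60)&(W[...,2]>.04)&(W[...,2]<.055),mn=10)
E
python3 m.py
```

```text
bench z -0.0008071325426118325
carton 775 px [425. 210.] mean [ 0.6137 -0.2706  0.0465] zmed 0.0468 rect c [ 614. -273.] sz [97. 51.] ang 77.5
carton 84 px [213. 271.] mean [0.4744 0.1804 0.0508] zmed 0.0529 rect c [471. 181.] sz [63. 16.] ang 1.2
carton 682 px [434. 304.] mean [ 0.4166 -0.289   0.0463] zmed 0.0467 rect c [ 416. -298.] sz [51. 97.] ang 10.4
topz>35 238 px [368. 159.] mean [ 0.7195 -0.1451  0.0613] zmed 0.0644 rect c [ 729. -153.] sz [83. 56.] ang 43.6
topz>35 1085 px [426. 210.] mean [ 0.6136 -0.2719  0.0469] zmed 0.047 rect c [ 614. -273.] sz [97. 51.] ang 77.4
topz>35 1836 px [176. 263.] mean [0.4887 0.2585 0.0625] zmed 0.0635 rect c [490. 272.] sz [192.  64.] ang 76.4
topz>35 1147 px [438. 304.] mean [ 0.4158 -0.2977  0.047 ] zmed 0.0471 rect c [ 416. -298.] sz [51. 97.] ang 10.4
yellow 32 px [330. 309.] mean [ 3.901e-01 -7.430e-02 -2.000e-04] zmed -0.0006 rect c [390. -74.] sz [ 3. 70.] ang 12.3
green 779 px [316. 185.] mean [ 0.6676 -0.0385  0.005 ] zmed 0.0051 rect c [666. -38.] sz [64. 65.] ang 88.8
blue 1330 px [294. 182.] mean [0.6718 0.0107 0.0185] zmed 0.0
[... 545 characters left out ...]
0641 rect c [495. 294.] sz [149.  34.] ang 75.7
white 394 px [444. 304.] mean [ 0.4168 -0.3097  0.0475] zmed 0.0475 rect c [ 416. -310.] sz [45. 44.] ang 12.0
label 49 px [364. 163.] mean [ 0.7134 -0.1388  0.0482] zmed 0.0482 rect c [ 716. -142.] sz [72. 21.] ang 47.4
label 269 px [426. 210.] mean [ 0.6137 -0.2722  0.0472] zmed 0.0472 rect c [ 614. -272.] sz [94. 13.] ang 77.8
label 15 px [146. 246.] mean [0.5225 0.3293 0.0477] zmed 0.0489 rect c [523. 331.] sz [32.  1.] ang 75.8
label 33 px [169. 253.] mean [0.5095 0.2784 0.0475] zmed 0.0473 rect c [509. 278.] sz [66.  1.] ang 75.4
label 443 px [444. 304.] mean [ 0.4165 -0.3098  0.0475] zmed 0.0475 rect c [ 416. -310.] sz [45. 45.] ang 11.8
```

```bash
cat > m2.py <<'E'
from m import *
print('---')
m=((H>20)&(H<35)&(S>90)).astype(np.uint8); m[:240]=0;m[330:]=0;m[:,:270]=0;m[:,360:]=0
ys,xs=np.nonzero(m);r=cv2.minAreaRect(np.stack([xs,ys],1).astype(np.float32));b=cv2.boxPoints(r)
print(len(xs),b)
c=env.get_calibration('top');K=np.array(c['K']);M=np.linalg.inv(np.array(c['camera_from_world']))
def ray(u,v,zz):
    p=M[:3,:3]@np.linalg.inv(K)@[u,v,1];o=M[:3,3];return o+p*(zz-o[2])/p[2]
Q=np.array([ray(u,v,.003) for u,v in b]);print(Q.round(4),Q.mean(0).round(4))
print([np.linalg.norm(Q[i]-Q[i-1]).round(4) for i in range(4)], np.degrees(np.arctan2(*(Q[1]-Q[0])[[1,0]])))
m=((H>45)&(H<80)&(S>100));ys,xs=np.nonzero(m);r=cv2.minAreaRect(np.stack([xs,ys],1).astype(np.float32));b=cv2.boxPoints(r)
Q=np.array([ray(u,v,.006) for u,v in b]);print('mat',Q.round(4),Q.mean(0).round(4))
E
python3 m2.py | sed '1,/---/d'
python3 - <<'E'
from h import *
print(env.get_calibration('wrist'))
E
```

```text
242 [[281.59024 262.187  ]
 [336.01993 252.10742]
 [346.17245 306.93103]
 [291.74277 317.01062]]
[[ 0.4925  0.0352  0.003 ]
 [ 0.518  -0.0865  0.003 ]
 [ 0.3971 -0.1109  0.003 ]
 [ 0.3714  0.0097  0.003 ]] [ 0.4447 -0.0381  0.003 ]
[np.float64(0.1237), np.float64(0.1243), np.float64(0.1234), np.float64(0.1233)] -78.13860384417907
mat [[ 0.6971 -0.0043  0.006 ]
 [ 0.6983 -0.0699  0.006 ]
 [ 0.6348 -0.0709  0.006 ]
 [ 0.6335 -0.0056  0.006 ]] [ 0.6659 -0.0377  0.006 ]
{'K': array([[289.63728027,   0.        , 274.90242073],
       [  0.        , 289.63728027, 214.38897371],
       [  0.        ,   0.        ,   1.        ]]), 'T_tool_cam': array([[ 9.99999999e-01, -4.92609443e-05, -1.48914645e-05,
         4.64875668e-05],
       [ 5.14624412e-05,  9.57869451e-01,  2.87203954e-01,
        -7.93042990e-02],
       [ 1.16140933e-07, -2.87203955e-01,  9.57869453e-01,
         1.98930174e-02],
       [ 0.00000000e+00,  0.00000000e+00,  0.00000000e+00,
         1.00000000e+00]])}
```

carry_out([
  [0.095,0.14,-0.05,40,-1],
  [0.19,0.28,-0.1,79.6,-1],
  [0.19,0.28,-0.1,79.6,-1],
  [0.19,0.28,-0.1,79.6,-1],
  [0.19,0.28,-0.1,79.6,-1],
  [0.19,0.28,-0.1,79.6,-1],
  [0.19,0.28,-0.1,79.6,-1],
  [0.19,0.28,-0.1,79.6,-1],
  [0.19,0.28,-0.1,79.6,-1],
  [0.19,0.28,-0.1,79.6,-1],
  [0.19,0.28,-0.1,79.6,-1],
  [0.19,0.28,-0.1,79.6,-1],
], grip_force=4)

```text
time_s: 1.3
tool_pos: [0.4211, -0.3275, 0.3045]
tool_rot: [-180.0, 0.0, 10.4]
force: [-0.4, 1.1, -0.4]
grip_width: 0.0872
```

Run:
```python
from h import *
o,im,d=snap('wrist','w1');print(o['time_s'],o['tool_pos'],o['tool_rot'])
W=cloud('wrist',d,o)
m=((W[...,2]>.035)&(W[...,2]<.06)).astype(np.uint8)
n,l,st,c=cv2.connectedComponentsWithStats(m)
for i in range(1,n):
    if st[i,4]<300: continue
    P=W[l==i];r=cv2.minAreaRect((P[:,:2]*1000).astype(np.float32));print(st[i],P.mean(0).round(4),r)
```

```text
1.3 [ 0.42108807 -0.32748941  0.30452915] [-1.79978759e+02  1.32077231e-02  1.03637204e+01]
[ 241  130   63  115 6842] [ 0.4139 -0.2961  0.0484] ((414.3819274902344, -299.15185546875), (50.57387161254883, 96.61100006103516), 10.74422550201416)
[ 447  137  113  122 7575] [ 0.6084 -0.2703  0.0471] ((612.6950073242188, -273.0262756347656), (96.09219360351562, 51.933616638183594), 77.71197509765625)
```

View pics/w1.png

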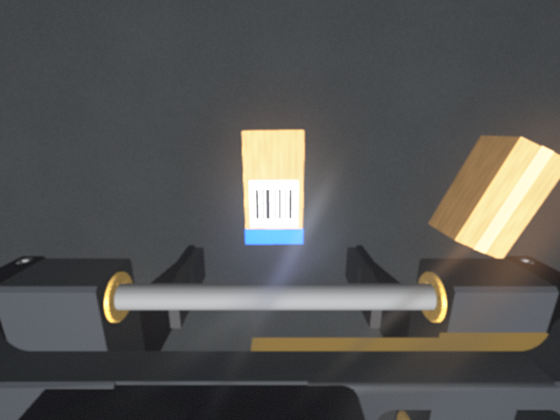

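carry_out([
  [0,0,-0.04,0,-1],
  [0,0,-0.08,0,-1],
  [0,0,-0.105,0,-1],
  [0,0,-0.116,0,-1],
  [0,0,-0.116,0,-0.3],
  [0,0,-0.116,0,1],
  [0,0,-0.116,0,1],
  [0,0,-0.116,0,1],
  [0,0,-0.116,0,1],
  [0,0,-0.116,0,1],
], grip_force=4)

```text
time_s: 2.35
tool_pos: [0.4213, -0.3278, 0.1895]
tool_rot: [179.9, -0.0, 10.4]
force: [-1.2, -0.1, 3.5]
grip_width: 0.0499
```

carry_out([
  [-0.0005,0.0027,0.0068,0,1],
  [-0.001,0.0053,0.0134,0,1],
  [-0.0016,0.009,0.0196,0,1],
  [-0.0023,0.0127,0.0254,0,1],
  [-0.0032,0.0174,0.0308,0,1],
  [-0.0041,0.0221,0.036,0,1],
  [-0.005,0.0277,0.0405,0,1],
  [-0.0061,0.0332,0.0448,0,1],
  [-0.0072,0.0394,0.0483,0,1],
  [-0.0083,0.0456,0.0514,0,1],
  [-0.0083,0.0456,0.0514,0,1],
])

```text
time_s: 3.45
tool_pos: [0.4131, -0.2808, 0.2406]
tool_rot: [180.0, -0.0, 10.5]
force: [0.3, -0.0, -2.1]
grip_width: 0.0502
```

Run:
```python
from h import *
o,im,d=snap('scene','s2');print(o['time_s'],o['tool_pos'],o['force'],o['grip_width'])
cv2.imwrite('pics/s2c.png',cv2.resize(cv2.cvtColor(im[70:230,170:370],cv2.COLOR_RGB2BGR),None,fx=3.5,fy=3.5))
```

```text
3.45 [ 0.41308966 -0.28083803  0.2405668 ] [ 0.34564557 -0.04448219 -2.08381929] 0.05016820161010596
```

View pics/s2c.png

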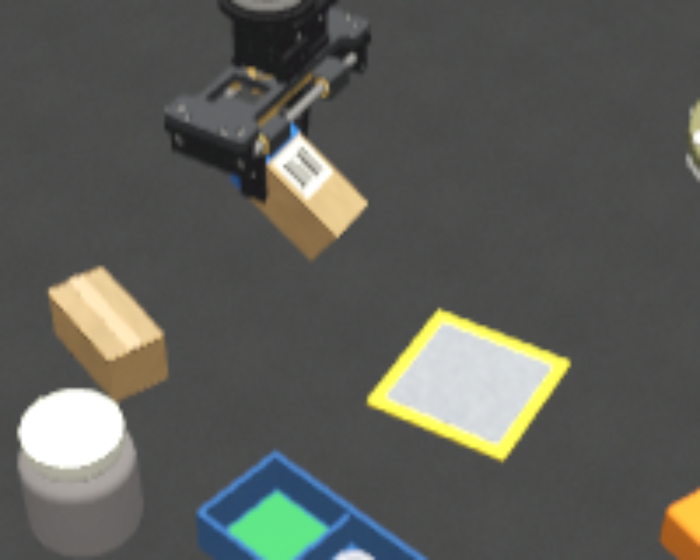

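carry_out([
  [-0.0012,0.0065,0.0024,0,1],
  [-0.0024,0.0133,0.0043,0,1],
  [-0.0037,0.0202,0.0056,0,1],
  [-0.005,0.0272,0.0063,0,1],
  [-0.0062,0.0341,0.0063,0,1],
  [-0.0075,0.0411,0.0058,0,1],
  [-0.0088,0.048,0.0046,0,1],
  [-0.01,0.0548,0.0026,0,1],
  [-0.01,0.0548,0.0026,0,1],
  [-0.01,0.0548,0.0026,0,1],
])

```text
time_s: 4.5
tool_pos: [0.403, -0.227, 0.2427]
tool_rot: [180.0, -0.0, 10.5]
force: [0.0, -0.5, -1.7]
grip_width: 0.0496
```

Run:
```python
from h import *
o,im,d=snap('scene','s3');print(o['time_s'],o['tool_pos'],o['force'],o['grip_width'])
cv2.imwrite('pics/s3c.png',cv2.resize(cv2.cvtColor(im[70:230,170:370],cv2.COLOR_RGB2BGR),None,fx=3.5,fy=3.5))
```

```text
4.5 [ 0.40296495 -0.22704106  0.24274267] [ 0.00239629 -0.4959512  -1.71683616] 0.04955804421329636
```

View pics/s3c.png

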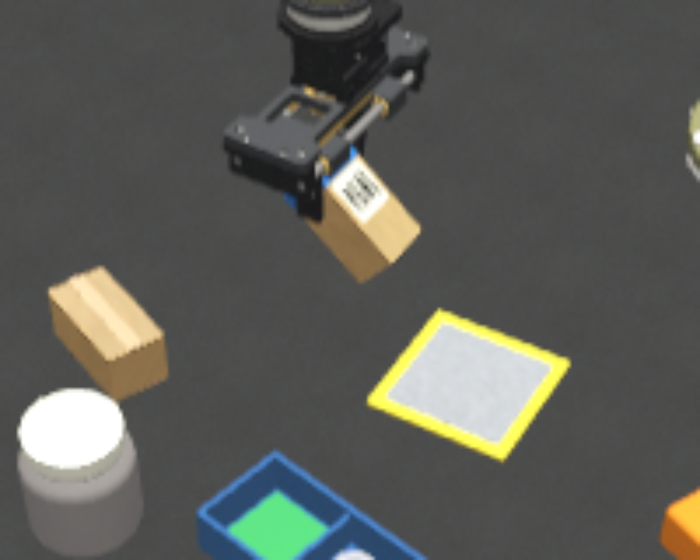

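carry_out([
  [0,0,0.02,0,1],
  [0,0,0.035,0,1],
  [0,0,0.035,0,1],
  [0,0,0.035,0,1],
  [0,0,0.035,0,1],
], grip_force=3)

```text
time_s: 5.05
tool_pos: [0.4025, -0.227, 0.2769]
tool_rot: [-179.9, 0.1, 10.4]
force: [-0.6, -0.4, -2.0]
grip_width: 0.0503
```

```bash
cat > look.py <<'E'
import sys
from h import *
f=sys.argv[1]
o,im,d=snap('scene',f);print(o['time_s'],o['tool_pos'],o['force'],o['grip_width'])
r=[int(a) for a in sys.argv[2:6]] or [70,230,170,370]
cv2.imwrite(f'pics/{f}c.png',cv2.resize(cv2.cvtColor(im[r[0]:r[1],r[2]:r[3]],cv2.COLOR_RGB2BGR),None,fx=3.5,fy=3.5))
E
python3 look.py s4
```

```text
5.05 [ 0.40253317 -0.2270108   0.27685704] [-0.58600909 -0.3829546  -1.99000558] 0.05030404190844732
```

View pics/s4c.png

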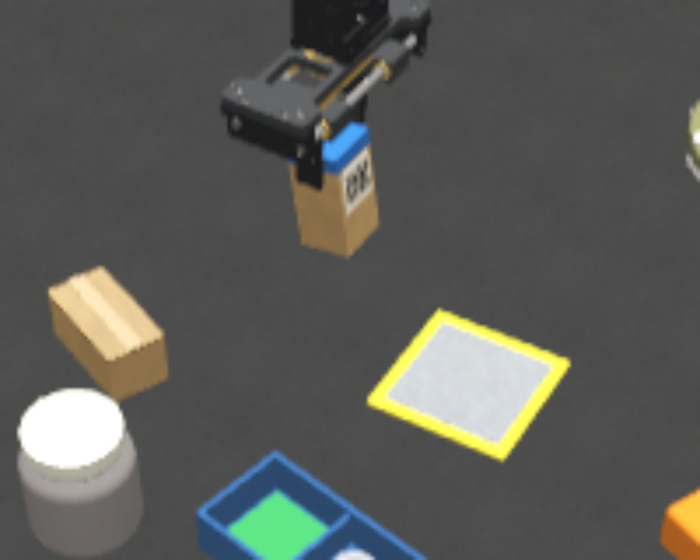

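carry_out([
  [0.003,0.012,0,-0.7,1],
  [0.008,0.035,0,-2,1],
  [0.013,0.06,0,-3.5,1],
  [0.019,0.085,0,-5,1],
  [0.025,0.11,0,-6.5,1],
  [0.031,0.135,0,-8,1],
  [0.036,0.16,0,-9.5,1],
  [0.04,0.177,0,-10.4,1],
  [0.042,0.186,0,-10.4,1],
  [0.0425,0.189,0,-10.4,1],
  [0.0425,0.189,0,-10.4,1],
  [0.0425,0.189,0,-10.4,1],
], grip_force=8)

```text
time_s: 6.3
tool_pos: [0.4452, -0.0391, 0.2776]
tool_rot: [180.0, 0.0, -0.0]
force: [-0.1, -0.9, -2.5]
grip_width: 0.0501
```

```bash
python3 look.py s5
python3 - <<'E'
from h import *
o,im,d=snap('wrist','w5')
E
```

```text
6.3 [ 0.44524837 -0.03908555  0.27755029] [-0.05861717 -0.91552553 -2.48374246] 0.05012332940637879
```

View pics/s5c.png

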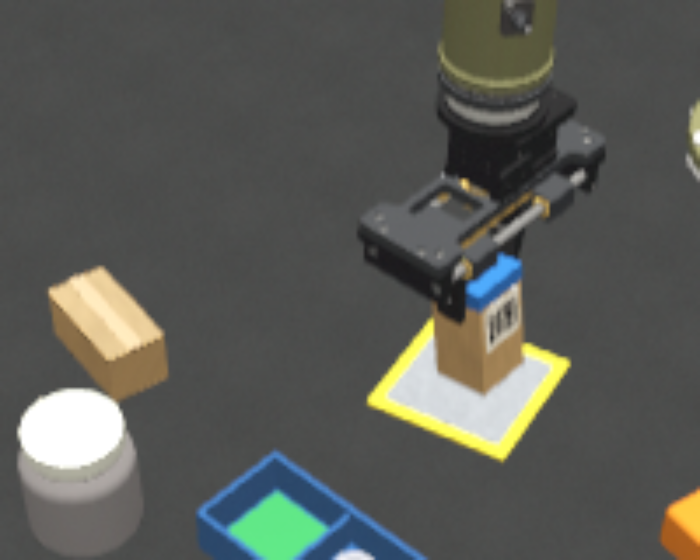

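View pics/w5.png

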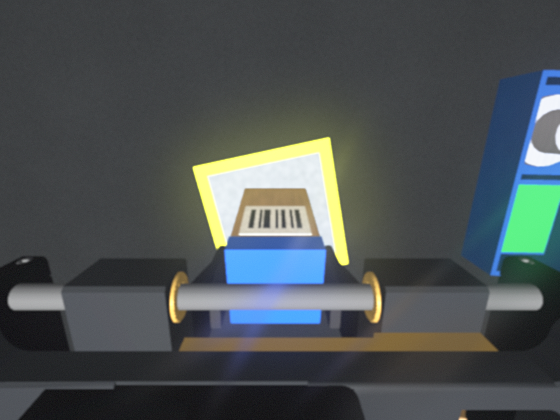

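carry_out([
  [0,0,-0.015,0,1],
  [0,0,-0.025,0,1],
  [0,0,-0.028,0,1],
  [0,0,-0.03,0,1],
  [0,0,-0.032,0,1],
  [0,0,-0.032,0,1],
], grip_force=3)

```text
time_s: 7.0
tool_pos: [0.4458, -0.038, 0.246]
tool_rot: [180.0, -0.1, 0.1]
force: [1.4, 1.4, 1.8]
grip_width: 0.0498
```

```bash
python3 look.py s6
```

```text
7.0 [ 0.44575891 -0.03801042  0.24601815] [1.39910002 1.35934847 1.7844569 ] 0.04975809257228863
```

View pics/s6c.png

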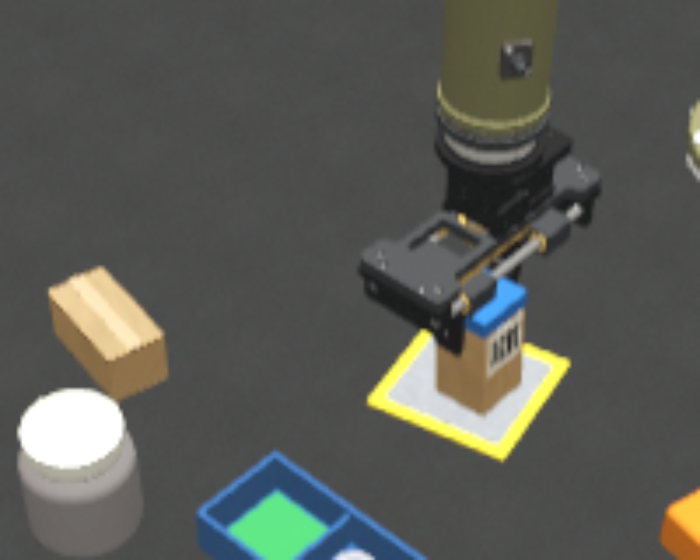

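carry_out([
  [0,0,-0.001,0,0],
  [0,0,-0.001,0,-0.5],
  [0,0,-0.001,0,-1],
  [0,0,-0.001,0,-1],
  [0,0,-0.001,0,-1],
  [0,0,0.04,0,-1],
  [0,0,0.08,0,-1],
  [0,0.02,0.11,0,-1],
  [0,0.06,0.11,0,-1],
  [0,0.11,0.11,-4,-1],
  [0,0.16,0.11,-8,-1],
  [0,0.16,0.11,-10,-1],
  [0,0.16,0.11,-10,-1],
])

```text
time_s: 8.35
tool_pos: [0.4451, 0.1232, 0.3558]
tool_rot: [180.0, -0.0, -9.8]
force: [-0.2, 0.4, -0.4]
grip_width: 0.0869
```

```bash
python3 look.py s7
python3 - <<'E'
from h import *
o,im,d=snap('top','t7'); 
W=cloud('top',d)
m=((W[...,2]>.085)&(W[...,2]<.11)&(W[...,0]<.55)&(abs(W[...,1]+.04)<.07)).astype(np.uint8)
n,l,st,c=cv2.connectedComponentsWithStats(m)
for i in range(1,n):
    if st[i,4]<50: continue
    P=W[l==i];r=cv2.minAreaRect((P[:,:2]*1000).astype(np.float32));print(st[i],P.mean(0).round(4),P[:,2].std(),r)
o,im,d=snap('wrist','w7')
E
```

```text
8.35 [0.44511578 0.12321771 0.35575743] [-0.17004343  0.43356462 -0.36490509] 0.0868553997576181
[299 276  25  27 637] [ 0.4473 -0.0292  0.0982] 0.0018095479728960108 ((447.1235656738281, -28.659414291381836), (51.60352325439453, 48.27865219116211), 0.8134051561355591)
```

View pics/t7.png

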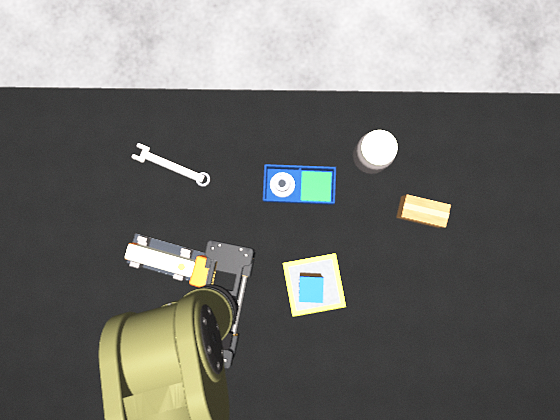

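View pics/s7c.png

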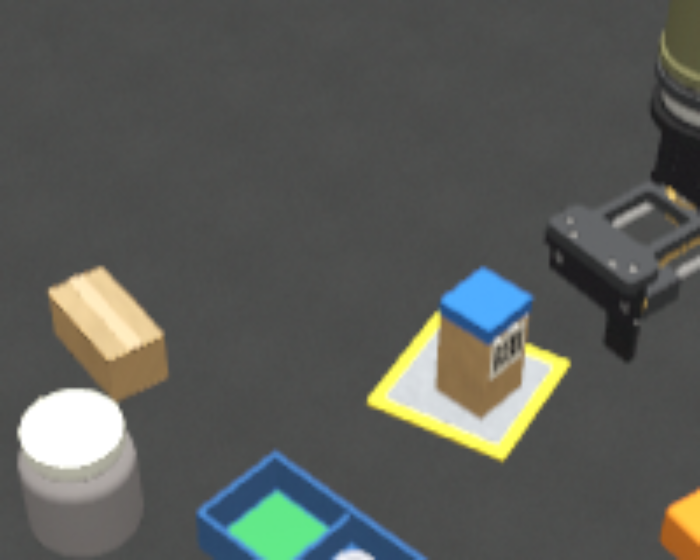

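carry_out([
  [0.014,0.05,0,-2,-1],
  [0.028,0.1,0,-4.3,-1],
  [0.042,0.145,0,-4.3,-1],
  [0.047,0.158,0,-4.3,-1],
  [0.047,0.158,0,-4.3,-1],
  [0.047,0.158,0,-4.3,-1],
])

```text
time_s: 9.1
tool_pos: [0.4929, 0.2784, 0.3551]
tool_rot: [179.9, 0.1, -14.3]
force: [0.1, -0.2, -0.6]
grip_width: 0.0865
```

Run:
```python
from h import *
o,im,d=snap('wrist','w8');print(o['time_s'],o['tool_pos'],o['tool_rot'])
W=cloud('wrist',d,o)
hsv=cv2.cvtColor(im,cv2.COLOR_RGB2HSV)
m=((W[...,2]>.055)&(W[...,2]<.075)&(hsv[...,1]<60)).astype(np.uint8)
n,l,st,c=cv2.connectedComponentsWithStats(m)
for i in range(1,n):
    if st[i,4]<300: continue
    P=W[l==i];r=cv2.minAreaRect((P[:,:2]*1000).astype(np.float32));print(st[i],P.mean(0).round(4),r)
```

```text
9.1 [0.49288311 0.27844038 0.35506516] [ 1.79900689e+02  5.34619790e-02 -1.43323790e+01]
[ 254  115   38  153 5171] [0.4963 0.3008 0.0647] ((494.3992919921875, 292.8849182128906), (150.3023223876953, 34.77076721191406), 76.21065521240234)
```

View pics/w8.png

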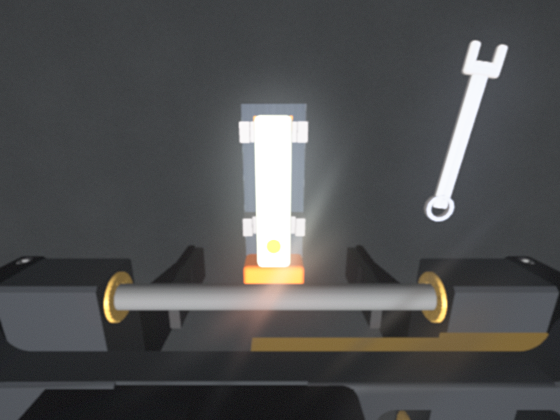

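Run:
```python
from h import *
z=np.load('pics/w8.npz');o=dict(tool_pos=z['tp'],tool_rot=z['tr']);W=cloud('wrist',z['d'],o)
g=np.array([.4968,.3027]);a=np.radians(-103.8);ex=np.array([np.cos(a),np.sin(a)]);ey=np.array([-ex[1],ex[0]])
m=(W[...,2]>.022)&(W[...,2]<.040)
Q=W[m];s=(Q[:,:2]-g)@ex;t=(Q[:,:2]-g)@ey
for lo,hi in((-80,0),(0,80)):
  for sg in(-1,1):
    k=(s*1e3>lo)&(s*1e3<hi)&(t*sg>.015)&(abs(t)<.045); print(lo,sg,k.sum(),s[k].min().round(4),s[k].max().round(4),t[k].min().round(4),t[k].max().round(4),np.percentile(s[k],[5,95]).round(4))
```

```text
-80 -1 305 -0.0597 -0.0403 -0.0336 -0.0196 [-0.0588 -0.0413]
-80 1 322 -0.0593 -0.0398 0.0192 0.0341 [-0.0583 -0.0407]
0 -1 252 0.0405 0.0612 -0.0342 -0.0205 [0.0408 0.0597]
0 1 277 0.0406 0.0612 0.0187 0.0337 [0.0411 0.0603]
```

carry_out([
  [-0.001,0.002,-0.04,0.3,-1],
  [-0.001,0.002,-0.08,0.3,-1],
  [-0.001,0.002,-0.115,0.3,-1],
  [-0.001,0.002,-0.138,0.3,-1],
  [-0.001,0.002,-0.148,0.3,-1],
  [-0.001,0.002,-0.148,0.3,-0.3],
  [-0.001,0.002,-0.148,0.3,0.3],
  [-0.001,0.002,-0.148,0.3,1],
  [-0.001,0.002,-0.148,0.3,1],
  [-0.001,0.002,-0.148,0.3,1],
  [-0.001,0.002,-0.148,0.3,1],
  [-0.001,0.002,-0.148,0.3,1],
], grip_force=30)

```text
time_s: 10.35
tool_pos: [0.4915, 0.282, 0.2079]
tool_rot: [-180.0, -0.0, -14.0]
force: [-0.1, 0.6, 0.9]
grip_width: 0.0393
```

carry_out([
  [0,0,0,0,1],
  [0,0,0,0,1],
  [0,0,0,0,1],
  [0,0,0,0,1],
])

```text
time_s: 10.75
tool_pos: [0.4915, 0.282, 0.2078]
tool_rot: [-180.0, -0.0, -14.0]
force: [0.0, -0.3, 1.6]
grip_width: 0.0337
```

carry_out([
  [0,0,0.01,0,1],
  [0,0,0.025,0,1],
  [0,0,0.035,0,1],
  [-0.004,-0.01,0.035,1,1],
  [-0.012,-0.028,0.035,4,1],
  [-0.021,-0.048,0.035,7,1],
  [-0.03,-0.068,0.035,10,1],
  [-0.038,-0.085,0.032,12.5,1],
  [-0.043,-0.097,0.026,14.2,1],
  [-0.0455,-0.102,0.02,14.2,1],
  [-0.0455,-0.102,0.018,14.2,1],
  [-0.0455,-0.102,0.018,14.2,1],
  [-0.0455,-0.102,0.018,14.2,1],
])

```text
time_s: 12.05
tool_pos: [0.4463, 0.1809, 0.2262]
tool_rot: [-179.9, -0.0, 0.3]
force: [0.2, 0.1, -2.8]
grip_width: 0.0337
```

```bash
python3 look.py s9 110 270 240 440
python3 - <<'E'
from h import *
o,im,d=snap('top','t9'); 
W=cloud('top',d);hsv=cv2.cvtColor(im,cv2.COLOR_RGB2HSV)
near=(abs(W[...,0]-.45)<.06)
for nm,m in(('carton',(W[...,2]>.085)&(W[...,2]<.11)&near&(abs(W[...,1]+.04)<.07)),('head',(W[...,2]>.06)&(W[...,2]<.1)&near&(W[...,1]>.05)&(W[...,1]<.15)&(hsv[...,0]<22)&(hsv[...,1]>120))):
  n,l,st,c=cv2.connectedComponentsWithStats(m.astype(np.uint8))
  for i in range(1,n):
    if st[i,4]<50: continue
    P=W[l==i];r=cv2.minAreaRect((P[:,:2]*1000).astype(np.float32));print(nm,st[i],P.mean(0).round(4),P[:,2].std(),r,P[:,1].min())
E
```

```text
12.05 [0.44626737 0.18090726 0.22622443] [ 0.1706347   0.09222951 -2.76856902] 0.033651952260308676
carton [299 276  25  27 635] [ 0.4473 -0.0292  0.0981] 0.0019278620682513477 ((446.8307189941406, -29.051868438720703), (48.44424819946289, 51.216854095458984), 88.97747039794922) -0.052901428371513404
head [240 270  21  32  99] [0.4594 0.0853 0.076 ] 0.003976575456002901 ((456.37542724609375, 84.83177185058594), (71.33053588867188, 34.13277053833008), 33.739601135253906) 0.0756784337898712
```

View pics/t9.png

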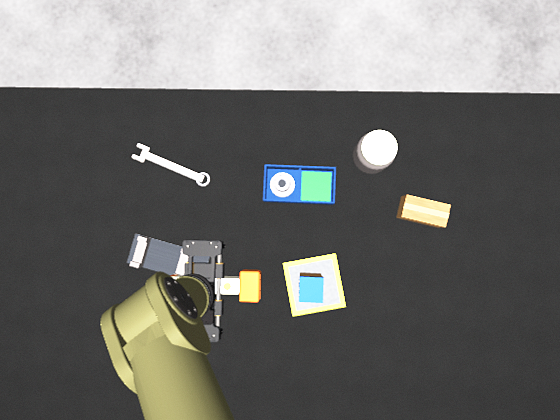

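View pics/s9c.png

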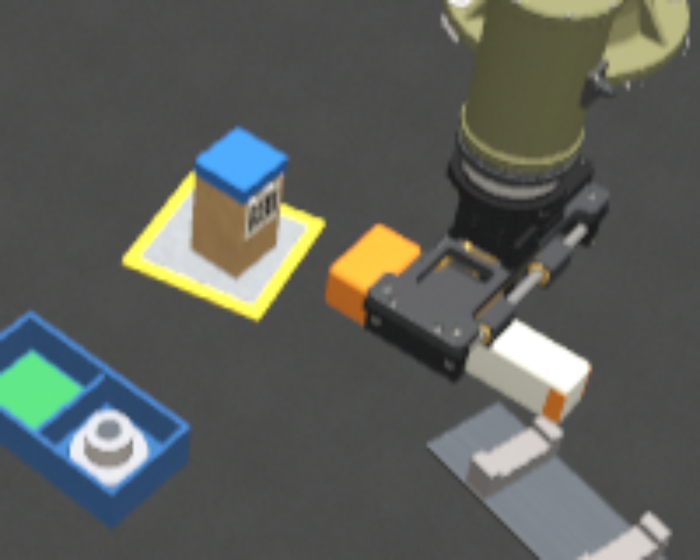

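Run:
```python
from h import *
z=np.load('pics/t9.npz');W=cloud('top',z['d']);hsv=cv2.cvtColor(z['im'],cv2.COLOR_RGB2HSV)
for zr in((.07,.095),):
  m=(W[...,2]>zr[0])&(W[...,2]<zr[1])&(abs(W[...,0]-.45)<.06)&(W[...,1]>.05)&(W[...,1]<.16);m[:, :238]=False
  P=W[m];r=cv2.minAreaRect((P[:,:2]*1000).astype(np.float32));print(m.sum(),P.mean(0),r)
  A=np.c_[P[:,1],np.ones(len(P))];print(np.linalg.lstsq(A,P[:,2],rcond=None)[0])
```

```text
683 [0.4484433  0.09773262 0.08055042] ((448.14093017578125, 99.31355285644531), (63.790348052978516, 46.39781951904297), 1.5991781949996948)
[0.03476411 0.07715284]
```

carry_out([
  [0,0,0,0,1],
  [0,0,0,0,1],
  [0,0,0,0,1],
  [0,0,0,0,1],
  [0,0,0,0,1],
  [0,0,0,0,1],
  [0,0,0,0,1],
  [0,0,0,0,1],
  [0,0,0,0,1],
  [0,0,0,0,1],
  [0,0,0,0,1],
  [0,0,0,0,1],
  [0,0,0,0,1],
  [0,0,0,0,1],
  [0,0,0,0,1],
])

```text
time_s: 13.65
tool_pos: [0.446, 0.1799, 0.2258]
tool_rot: [-180.0, -0.0, 0.2]
force: [-0.5, -0.8, -2.8]
grip_width: 0.034
```

carry_out([
  [0,0.005,0.01,-1,1],
  [0.005,0.02,0.017,-3,1],
  [0.013,0.04,0.017,-6,1],
  [0.022,0.06,0.017,-9,1],
  [0.032,0.08,0.017,-12,1],
  [0.041,0.095,0.017,-14.2,1],
  [0.0455,0.102,0.017,-14.2,1],
  [0.0455,0.102,0.017,-14.2,1],
  [0.0455,0.102,0.017,-14.2,1],
])

```text
time_s: 14.55
tool_pos: [0.4912, 0.2815, 0.2428]
tool_rot: [179.9, 0.0, -13.9]
force: [-0.3, -1.1, -1.9]
grip_width: 0.0336
```

```bash
python3 look.py s10 150 310 300 500
```

```text
14.55 [0.49119629 0.28150088 0.24277549] [-0.32389602 -1.13876308 -1.87655531] 0.03356877361531676
```

View pics/s10c.png

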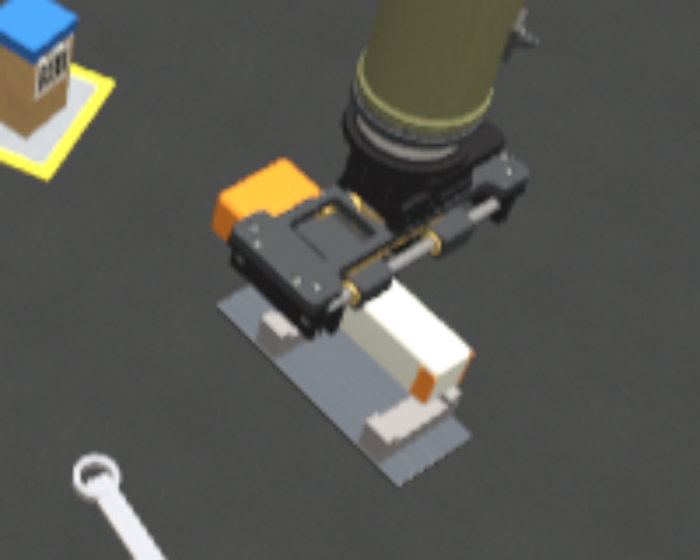

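Scanner hangs level above its dock. Lowering and releasing.

carry_out([
  [0,0,-0.012,0,1],
  [0,0,-0.024,0,1],
  [0,0,-0.03,0,1],
  [0,0,-0.033,0,1],
  [0,0,-0.0345,0,1],
  [0,0,-0.0345,0,1],
  [0,0,-0.0345,0,0.2],
  [0,0,-0.0345,0,-0.4],
  [0,0,-0.0345,0,-1],
  [0,0,-0.0345,0,-1],
  [0,0,-0.0345,0,-1],
  [0,0,-0.0345,0,-1],
  [0,0,0,0,-1],
  [0,0,0.04,0,-1],
  [0,0,0.08,0,-1],
  [0,0,0.11,0,-1],
  [0,0,0.11,0,-1],
])

```text
time_s: 16.3
tool_pos: [0.4924, 0.2833, 0.3575]
tool_rot: [-179.7, -0.4, -14.0]
force: [-0.1, 0.2, -0.3]
grip_width: 0.0867
```

Run:
```python
from h import *
o,im,d=snap('wrist','w11');print(o['time_s'],o['tool_pos'],o['grip_width'])
W=cloud('wrist',d,o)
hsv=cv2.cvtColor(im,cv2.COLOR_RGB2HSV)
m=((W[...,2]>.055)&(W[...,2]<.075)&(hsv[...,1]<60)).astype(np.uint8)
n,l,st,c=cv2.connectedComponentsWithStats(m)
for i in range(1,n):
    if st[i,4]<300: continue
    P=W[l==i];r=cv2.minAreaRect((P[:,:2]*1000).astype(np.float32));print(st[i],P.mean(0).round(4),r)
    A=np.c_[P[:,1],np.ones(len(P))];print(np.linalg.lstsq(A,P[:,2],rcond=None)[0])
```

```text
16.3 [0.49235564 0.28334897 0.3574825 ] 0.08666450061796403
[ 254  123   37  149 4997] [0.4962 0.3007 0.0647] ((494.1879577636719, 292.88525390625), (149.78298950195312, 34.15862274169922), 75.89311218261719)
[-0.00046536  0.06488511]
```

View pics/w11.png

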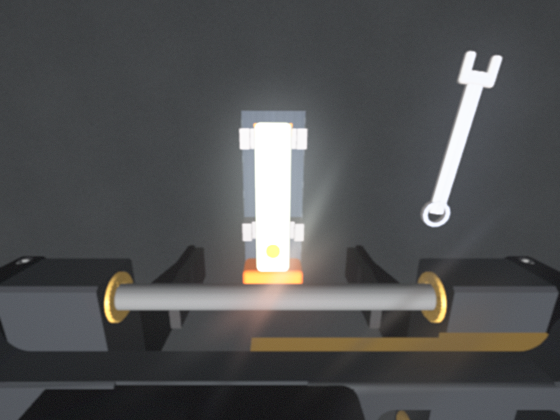

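carry_out([
  [-0.007,-0.045,0,3,-1],
  [-0.014,-0.09,0,6,-1],
  [-0.02,-0.135,0,9,-1],
  [-0.027,-0.18,0,12,-1],
  [-0.034,-0.225,0,14,-1],
  [-0.04,-0.27,0,14,-1],
  [-0.044,-0.303,0,14,-1],
  [-0.045,-0.311,0,14,-1],
  [-0.045,-0.311,0,14,-1],
  [-0.045,-0.311,-0.035,14,-1],
  [-0.045,-0.311,-0.07,14,-1],
  [-0.045,-0.311,-0.07,14,-1],
])

```text
time_s: 17.55
tool_pos: [0.4443, -0.0271, 0.2788]
tool_rot: [-179.8, 0.5, 0.3]
force: [-0.3, -0.4, 0.5]
grip_width: 0.087
```

Run:
```python
from h import *
o,im,d=snap('wrist','w12');print(o['time_s'],o['tool_pos'],o['tool_rot'],o['grip_width'])
```

```text
17.55 [ 0.44426759 -0.02705305  0.27883159] [-179.78288603    0.47883685    0.26000863] 0.08702052092996482
```

View pics/w12.png

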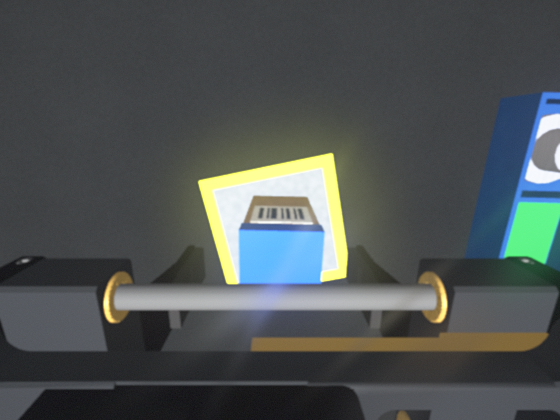

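carry_out([
  [0.001,-0.001,-0.01,0,-1],
  [0.002,-0.0015,-0.022,0,-1],
  [0.002,-0.0015,-0.033,0,-1],
  [0.002,-0.0015,-0.033,0,-1],
  [0.002,-0.0015,-0.033,0,-0.2],
  [0.002,-0.0015,-0.033,0,0.3],
  [0.002,-0.0015,-0.033,0,1],
  [0.002,-0.0015,-0.033,0,1],
  [0.002,-0.0015,-0.033,0,1],
  [0.002,-0.0015,-0.033,0,1],
], grip_force=15)

```text
time_s: 18.6
tool_pos: [0.4483, -0.0306, 0.2498]
tool_rot: [180.0, 0.0, 0.0]
force: [-0.9, -0.1, 1.0]
grip_width: 0.0501
```

carry_out([
  [0,0,0.015,0,1],
  [0,0,0.035,0,1],
  [0,0,0.055,0,1],
  [0.01,0,0.06,0,1],
  [0.035,-0.001,0.06,0,1],
  [0.065,-0.002,0.06,0,1],
  [0.095,-0.003,0.06,0,1],
  [0.125,-0.004,0.06,-1,1],
  [0.155,-0.006,0.06,-1,1],
  [0.183,-0.007,0.06,-1,1],
  [0.203,-0.008,0.06,-1,1],
  [0.214,-0.0085,0.06,-1,1],
  [0.218,-0.0085,0.06,-1,1],
  [0.218,-0.0085,0.06,-1,1],
  [0.218,-0.0085,0.06,-1,1],
])

```text
time_s: 20.1
tool_pos: [0.6661, -0.0389, 0.309]
tool_rot: [-180.0, 0.1, -0.9]
force: [0.3, -0.1, -1.8]
grip_width: 0.0501
```

```bash
python3 look.py s13 130 290 170 370
python3 - <<'E'
from h import *
o,im,d=snap('wrist','w13');print(o['tool_rot'])
E
```

```text
20.1 [ 0.66607153 -0.03894055  0.30901326] [ 0.29034849 -0.1198359  -1.76248928] 0.05006013690501441
[ 1.79984900e+02  5.06527662e-02 -9.50332031e-01]
```

View pics/s13c.png

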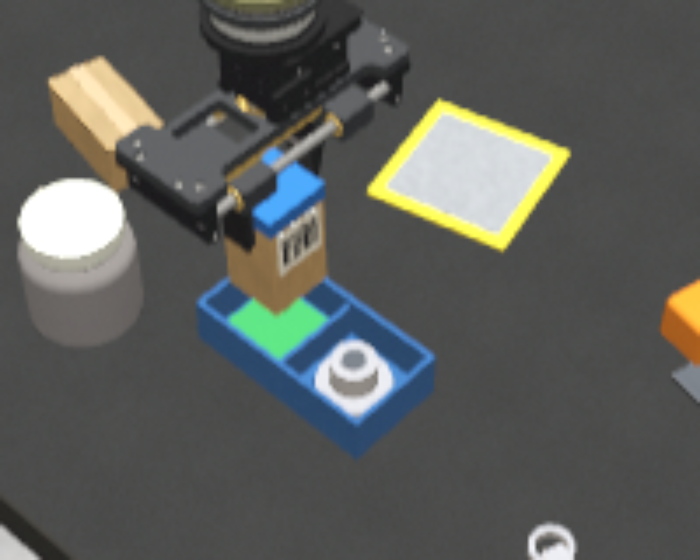

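View pics/w13.png

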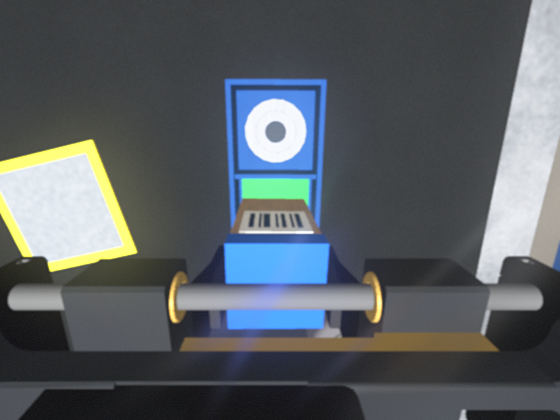

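carry_out([
  [0,0,-0.01,0,1],
  [0,0,-0.02,0,1],
  [0,0,-0.03,0,1],
  [0,0,-0.04,0,1],
  [0,0,-0.047,0,1],
  [0,0,-0.051,0,1],
  [0,0,-0.053,0,1],
  [0,0,-0.053,0,1],
])

```text
time_s: 21.0
tool_pos: [0.6665, -0.0391, 0.2566]
tool_rot: [-180.0, -0.0, -1.0]
force: [-0.3, -0.2, -1.3]
grip_width: 0.0505
```

carry_out([
  [0,0,-0.001,0,1],
  [0,0,-0.002,0,1],
  [0,0,-0.003,0,1],
  [0,0,-0.0035,0,1],
  [0,0,-0.0035,0,1],
], grip_force=5)

```text
time_s: 21.5
tool_pos: [0.6664, -0.0391, 0.2533]
tool_rot: [180.0, -0.0, -1.0]
force: [-0.1, 0.0, -2.2]
grip_width: 0.0506
```

```bash
python3 look.py s14 130 290 170 370
```

```text
21.5 [ 0.66644348 -0.03909587  0.25326673] [-0.06289429  0.00695798 -2.17142266] 0.05057155026492283
```

View pics/s14c.png

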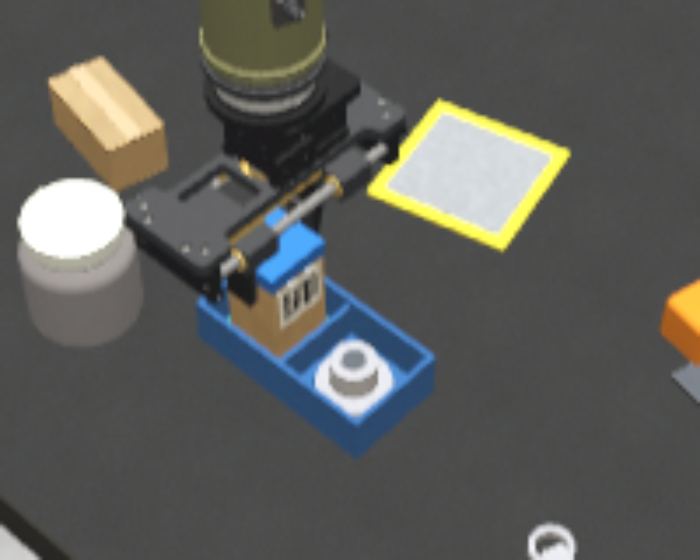

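carry_out([
  [0,0,-0.0005,0,1],
  [0,0,-0.001,0,1],
  [0,0,-0.0015,0,1],
  [0,0,-0.0015,0,1],
  [0,0,-0.0015,0,1],
], grip_force=3)

```text
time_s: 22.05
tool_pos: [0.6666, -0.0389, 0.2523]
tool_rot: [180.0, -0.0, -1.0]
force: [-1.6, 0.1, 3.8]
grip_width: 0.05
```

Touching down (3.8 N). Release and rise.

carry_out([
  [0,0,0,0,0],
  [0,0,0,0,-0.5],
  [0,0,0,0,-1],
  [0,0,0,0,-1],
  [0,0,0,0,-1],
  [0,0,0,0,-1],
  [0,0,0.03,0,-1],
  [0,0,0.07,0,-1],
  [0,0,0.12,0,-1],
  [-0.04,0,0.13,0,-1],
  [-0.09,0,0.13,0,-1],
  [-0.14,0,0.13,0,-1],
  [-0.18,0,0.13,0,-1],
  [-0.18,0,0.13,0,-1],
  [-0.18,0,0.13,0,-1],
])

```text
time_s: 23.55
tool_pos: [0.4861, -0.0392, 0.3824]
tool_rot: [179.8, -0.1, -1.0]
force: [-0.5, 0.3, 0.2]
grip_width: 0.087
```

```bash
python3 look.py s15 100 300 170 450
python3 - <<'E'
from h import *
o,im,d=snap('top','t15'); print(o['time_s'],o['force'],abs(o['joint_velocities']).max())
W=cloud('top',d)
for nm,m in(('carton',(W[...,2]>.08)&(W[...,2]<.12)&(abs(W[...,0]-.666)<.06)&(abs(W[...,1]+.04)<.07)),('tub',(W[...,2]>.08)&(W[...,2]<.12)&(W[...,0]>.68)&(W[...,1]<-.1)),('scanner',(W[...,2]>.04)&(W[...,2]<.075)&(W[...,1]>.14)&(abs(W[...,0]-.49)<.08)),('spare',(W[...,2]>.04)&(W[...,2]<.06)&(W[...,1]<-.2))):
  n,l,st,c=cv2.connectedComponentsWithStats(m.astype(np.uint8))
  for i in range(1,n):
    if st[i,4]<100: continue
    P=W[l==i];r=cv2.minAreaRect((P[:,:2]*1000).astype(np.float32));print(nm,st[i],P.mean(0).round(4),np.median(P[:,2]).round(4),P[:,2].std(),r)
E
```

```text
23.55 [ 0.48610365 -0.03922362  0.38244599] [-0.51746806  0.25448551  0.22330097] 0.08696922069632725
23.6 [ 0.30281194  0.0281856  -1.28028763] 2.706795428481039
carton [306 168  25  26 616] [ 0.6666 -0.0381  0.1009] 0.1011 0.0026779866640107165 ((666.9033813476562, -38.338706970214844), (50.587425231933594, 48.60603713989258), 0.45754551887512207)
tub [ 361  130   37   36 1021] [ 0.7379 -0.1623  0.0937] 0.0939 0.0022533273314288035 ((738.5504760742188, -163.153564453125), (70.95318603515625, 71.90057373046875), 45.73265075683594)
scanner [ 125  243   92   46 1835] [0.4886 0.2589 0.0625] 0.0634 0.0042513628732133175 ((491.2237243652344, 273.153564453125), (192.94744873046875, 63.98020935058594), 75.36354064941406)
spare [ 402  194   49   33 1080] [ 0.6137 -0.2721  0.0469] 0.047 0.0015919706233680471 ((613.8811645507812, -272.7386474609375), (96.92118072509766, 50.312435150146484), 77.59104919433594)
```

View pics/t15.png

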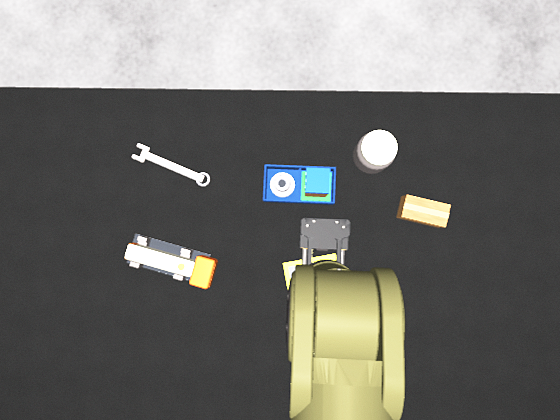

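View pics/s15.png

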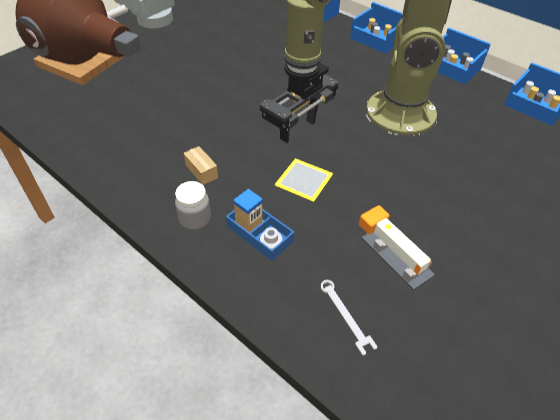

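Both pictures agree. The carton stands in the green compartment, with its top at 0.101 m and its centre under 1 mm from the mat's middle. The scanner is home, and the other objects have not moved.

```bash
python3 -c "
from cell import env
print(env.sign_off())"
```

```text
the job is handed in; nothing more can be done
None
```

The job is done and handed in at about 24 s of the 64 s allowed. No verdict came back, so the results below are my own camera and force checks.

- **Carton on the pad:** I gripped it near the blue end to tip it up. The foot slid on the bench and it stuck at about 58°. Lifting it clear with a 3 N grip let it swing upright. It stood about 9 mm from the pad's middle (32 mm allowed), label toward the dock, and I let go of it.
- **Scan:** I held the window about 8 cm from the label for about 1.5 s. In the top picture it was in line with the label to about 1 mm sideways and level within about 2°; its height was within about 2 mm.
- **Scanner return:** It was laid back in the dock and released. The wrist camera put it within about 1 mm of its starting position, and level.
- **Carton in the kit box:** It stands in the green-lined compartment, blue end up. Its centre is about 1 mm from the mat's middle and its top is at 0.101 m, against 0.102 m expected.

The plain carton and tub measured the same as at the start. The flange and wrench looked unmoved in the pictures, but I did not measure them. The gripper was open and clear of everything at hand-in. No final check failed or disagreed.

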